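Sweep the wax off the chest lid, then unlock it and hold the key turned

TASK

Wax chips from the candles lie on the locked pine chest, over its keyhole: sweep them all off the lid with the scraper block, keeping your fingers off the wax, and set the block back flat on its coaster. Then take the round-headed key from the wooden key stand, push it fully home in the keyhole in the lid (the pins are sticky, so wiggle it if it stops), and only then turn it clockwise a quarter turn to its stop. The lock springs back if released, so finish with the key still gripped, fully in and held turned, so that I can lift the lid; leave the square-headed window key and everything else on the sill as they are.

Things in the scene. Friction and masses are not known exactly. Their poses are not given: they have to be found in the camera images.
- chest: Pine chest, fixed and locked: 170 mm deep (x) by 240 mm wide (y). Origin at the centre of the underside; the front (-x) has a small tray with a brass knob, the hinges are at +x. The flat lid is 178 x 248 mm, its top 110 mm above the origin. The lock lies in the lid at x = -45 mm, y = 0, in a round brass plate 35 mm wide and 1 mm proud, which is no obstacle.
- keyhole (a point): Mouth of the keyhole: centre of the lock plug's face, level with the lid's top; z up. The slot goes straight down 32 mm, 11.5 mm long along this y, 5 mm along x, its top 3.5 mm flared outward by 1.8 mm. The frame turns with the plug and starts along the chest's axes. Two pairs of sprung, sticky pins stand 2.5 mm into it from both ends, 10 and 19 mm down: each stops a gentle push and takes about 8 to 15 N; rocking 1 mm along the slot helps.
- lock (a joint): Turn of the lock plug, rad: 0 at rest (locked), growing clockwise seen from above to a stop at 1.6 (a quarter turn). A light spring (0.02 to 0.05 N m) drives it back to 0 when let go. The key has about 0.15 rad of play in the slot, so the hand must turn 0.2 to 0.3 rad further than the plug.
- chest_key: The chest's key, with the round head, upright in one of the stand's two slots (which one varies). Origin at its shoulder, under the neck; z up. Black disc head 34 mm across, 10 mm thick (x, the way to grip), centre 24 mm up, top 41 mm up. Blade 29 mm long, 10 mm wide (y), 3.5 mm thick (x), tip tapered to 4 x 2. Fully home, the shoulder is on the lock's face and the origin at the keyhole. Fits either way round.
- window_key: A different key, with a square head 22 x 26 mm, 10 mm thick, standing in the stand's other slot. Leave it there. Origin at the underside of the head.
- key_stand: Fixed wooden key stand, 50 mm (its x) by 100 mm (its y), 40 mm high, with two slots in its top at y = -27 and +27 mm, each 5.5 by 12 mm (long along y) and 34 mm deep. Origin at the centre of the underside.
- scraper: Scraper block, 110 g: a base 36 mm (its x) by 90 mm (its y), 22 mm high with a flat white plastic sole, and on it an upright wooden grip 18 mm thick (x), 64 mm long (y), reaching to 63 mm above the sole. Origin at the centre of the sole, z up. It starts on the coaster.
- coaster: Round dark silicone coaster, 110 mm across and 4 mm thick, fixed to the sill. Origin at the centre of the underside. The scraper block belongs on it.
- wax0: Wax chip, pale, irregular, about 29 x 25 mm and 12 mm thick, 10 g, lying loose on the chest lid near the lock (towards the chest's -y end). Origin at the centre of its underside.
- wax1: Wax chip, pale, irregular, about 29 x 25 mm and 12 mm thick, 10 g, lying loose on the chest lid near the lock (over the keyhole). Origin at the centre of its underside.
- wax2: Wax chip, pale, irregular, about 29 x 25 mm and 12 mm thick, 10 g, lying loose on the chest lid near the lock (towards the chest's +y end). Origin at the centre of its underside.
- menorah: Bystander: folding steel menorah with nine cups, 230 mm wide, 190 mm high, at the back of the sill. Origin under its foot.
- jar: Bystander: glass jar with a steel lid, 72 mm across, 100 mm high. Origin under its centre.
- dreidel: Bystander: wooden dreidel lying on its side, 26 mm thick, 60 mm long. Origin under its middle.
- lighter: Bystander: grey plastic lighter lying flat, 95 x 25 x 13 mm. Origin under its middle.
- candle_box: Bystander: cardboard candle box, 50 x 105 x 32 mm. Origin under its centre.
- cup: Bystander: white mug, 80 mm across, 85 mm high. Origin under its centre.
Mind the look-alikes: they are no part of the job. Leave any green or turquoise look-alike of the scraper alone.

How it is judged:
On the way, in this order (a step that is already met when the one before it is completed fails the run):
1. all three wax chips are off the chest lid (height (world z) of each of wax0, wax1, wax2 below 0.09 m), for 0.2 s.
2. the scraper block is back on its coaster (horizontal distance between scraper and coaster below 0.035 m and height (world z) of scraper below 0.01 m and angle between scraper's own z axis and vertical below 0.15 rad), for 0.2 s.
3. the round-headed key is fully home in the keyhole, not yet turned (distance between chest_key and keyhole below 0.004 m and angle between the z axis of chest_key and the z axis of keyhole, either way round below 0.12 rad and value of joint lock below 0.35 rad), for 0.1 s.
4. the key is turned a quarter turn (distance between chest_key and keyhole below 0.004 m and value of joint lock above 1.38 rad), for 0.2 s.
At the end, for the whole second after the job is handed in: The round-headed key is gripped (over 2 N), within 4 mm of fully home and upright in the keyhole, and holds the lock turned more than 1.38 rad clockwise (stop at 1.6); all wax lies below the lid; the scraper stands flat on the coaster, centre within 35 mm of the coaster's (all of step 1 and all of step 2 and all of step 4 and angle between the z axis of chest_key and the z axis of keyhole, either way round below 0.12 rad and contact force between the fingers and chest_key above 2 N); the arm keeps its last pose, push and grip.
It fails at once if the fingers push wax that is still on the lid ((contact force between the fingers and wax0 above 1 N and height (world z) of wax0 above 0.1 m) or (contact force between the fingers and wax1 above 1 N and height (world z) of wax1 above 0.1 m) or (contact force between the fingers and wax2 above 1 N and height (world z) of wax2 above 0.1 m)).
It fails at once if the lock is turned while the key is not home (value of joint lock above 0.4 rad and distance between chest_key and keyhole above 0.006 m).
It fails at once if the window key is moved from its slot (distance of window_key from where it was at the start of the episode above 0.02 m).
It fails at once if a bystander is shoved or knocked over (moved more than 40 mm) (distance of any of menorah, jar, dreidel, lighter, candle_box, cup from where it was at the start of the episode above 0.04 m).
It also fails if it takes over 72 s, if anything falls off the work surface, if the arm or the gripper's body presses on something with over 40 N, if the wrist force passes 120 N, or if a joint passes its speed limit or range.

ROBOT

A 6-joint arm with a two-finger parallel gripper is mounted at the origin on the work surface. World frame = base frame: x ahead of the robot, y to its left, z up, the work surface at z = 0. Lengths are in m, angles in rad, forces in N, time in s.
With the tool pointing down it reaches from about 0.375 to 0.975 m from the base axis. Payload 3.8 kg.
Tool frame: the origin (TCP) lies midway between the tips of the shut fingers; the grasp point (between the pads) lies 19 mm behind it; x points along the fingers, y is the direction in which the jaws open and shut, and the axes are right-handed (so a half turn about x gives the same grasp; the last joint's range is limited). The gripper opens to 88 mm and grips with 3 to 60 N. Pads are 18 mm wide; open, the fingers measure 123 mm over their backs; the gripper's body (75 mm by 187 mm) begins 45 mm behind the grasp point.
Start: joints at [1.232, 0.264, 1.604, -0, 1.274, -0.037], TCP at [0.201, 0.644, 0.239] pointing down, gripper open.
Joint ranges: [-2.63, 2.63], [-0.94, 2.18], [0.31, 2.57], [-1.31, 4.45], [0, 2.66], [-2.55, 2.55]. Speed limits (rad/s): [2.57, 2.57, 3.14, 3.14, 3.14, 3.14].

INTERFACE

Orientations are given as a rotation vector (axis times angle).
In Python, from cell import manip, inverse_kinematics, cams, order gives the robot as it stands. Calls block until the motion is done:
- manip.move_pose(position, orientation): joint-space move of the TCP to a pose.
- manip.move_linear(position, rate=0.15, rot=None): straight line of the TCP; rot=None keeps the orientation; rate is the mean speed in m/s.
- manip.set_joints(angles): joint-space move.
- manip.set_gripper(opening, force=None): finger opening in m; force is the grip in N (None keeps the last); returns when the fingers have stopped.
- manip.dwell(seconds).
- inverse_kinematics(position, orientation): joint angles nearest the present ones, or None.
- manip.state(): the state.
- cams.capture(name): name is "side" or "top"; returns a dict with "image" (400x640x3 uint8, blue, green, red), "z_map" (400x640 float32, m along the optical axis (not along the pixel's ray), 0 where there is no reading), "intrinsics" (3x3 intrinsics, pixels), "k1" (the pictures are not rectified: a ray, as slopes to the right and down, at radius r is drawn at 1 + k1 r^2 times it, then the intrinsics apply), "position" and "orientation" of the camera in the world. Camera axes: x right, y down, z forward; pixel columns grow to the right and rows downward; lengths in m; the calibration is good to about 2 mm. A picture is of the moment at which its call begins.
A pose or a line that the arm cannot do raises manip.IKError and nothing moves.
- order.close_job(): hands the job in, once; it reports no verdict.
The state is a dict: "clock": time; "joint_pos": joint angles; "joint_velocities": joint speeds; "tau": joint torques, N m; "tool_pos": TCP position; "tcp_rot": TCP orientation; "contact_force": force on the tool from outside, world axes, zero at the start; "moment": the same for the moment, N m; "gripper_width": finger opening in m.
Only numpy, scipy, OpenCV 4.12 (cv2) and the standard library are available. Lean on these libraries where they do the work, as an engineer would, in place of code of your own. Each camera call takes 0.05 s, during which the arm holds its last target. There are 200 camera calls.

## Working session

There is one attempt and no reset: what is moved stays moved. The work goes in short steps, each a Python script; the robot and the scene stay as the last script left them, time stands still between calls to the robot, and variables do not carry over. Pictures are saved under pics/ and viewed, about 8 in all and at most 12, crops included, and the job is handed in when it is done.

```bash
mkdir -p pics; ls; cat > h.py <<'E'
import numpy as np, cv2
from scipy.spatial.transform import Rotation as R
from cell import manip, inverse_kinematics, cams, order
def rotm(o):
    o=np.array(o,float); return o if o.shape==(3,3) else R.from_rotvec(o).as_matrix()
def ray(c,u,v):
    K=np.array(c["intrinsics"]); k=c["k1"]
    d=np.array([(u-K[0,2])/K[0,0],(v-K[1,2])/K[1,1]]); s=d.copy()
    for _ in range(20): s=d/(1+k*(s@s))
    return np.array(c["position"]),rotm(c["orientation"])@np.array([s[0],s[1],1.])
def plane(c,u,v,z):
    p,d=ray(c,u,v); return p+d*(z-p[2])/d[2]
def pt(c,u,v):
    p,d=ray(c,u,v); return p+d*float(c["z_map"][int(round(v)),int(round(u))])
def cloud(c):
    K=np.array(c["intrinsics"]);k=c["k1"]
    v,u=np.mgrid[0:400,0:640]
    d=np.stack([(u-K[0,2])/K[0,0],(v-K[1,2])/K[1,1]],-1); s=d.copy()
    for _ in range(20): s=d/(1+k*(s**2).sum(-1,keepdims=True))
    z=c["z_map"]; q=np.concatenate([s,np.ones(s.shape[:2]+(1,))],-1)*z[...,None]
    P=q@rotm(c["orientation"]).T+np.array(c["position"]); P[z<=0]=np.nan
    return P
def down(a): # jaw axis (tool y) at angle a in world xy, tool x down
    y=np.array([np.cos(a),np.sin(a),0]); x=np.array([0,0,-1.]); return R.from_matrix(np.stack([x,y,np.cross(x,y)],1)).as_rotvec()
E
python3 - <<'E'
from h import *
for n in("side","top"):
    c=cams.capture(n); cv2.imwrite(f"pics/{n}0.png",c["image"]); print(n,c["position"],c["orientation"],c["intrinsics"],c["k1"])
    np.save(n+"0.npy",c,allow_pickle=True)
print(manip.state())
E
```

```text
pics
side [ 0.21560791 -1.17881372  0.98471246] [-2.18275956  0.30747919 -0.18738038] [[402.38459938   0.         325.88033561]
 [  0.         402.38459938 200.09820563]
 [  0.           0.           1.        ]] -0.011569657767121768
top [ 0.51304816 -0.03533931  1.12917012] [-2.20334367  2.15999757 -0.03027653] [[365.82748418   0.         324.02282463]
 [  0.         365.82748418 195.63983414]
 [  0.           0.           1.        ]] 0.016617658406022823
{'clock': 0.1, 'joint_pos': array([ 1.23212414e+00,  2.64663653e-01,  1.60520973e+00,  1.03461702e-05,
        1.27368659e+00, -3.68896572e-02]), 'joint_velocities': array([ 0.00016156, -0.00029391, -0.00398432,  0.00181124, -0.00186092,
        0.00045987]), 'tau': array([ 6.33624131e-04, -5.03619540e+01, -3.58072186e+01,  7.30250753e-02,
        2.33276625e-02, -3.44517571e-05]), 'tool_pos': array([0.20040942, 0.64390826, 0.237537  ]), 'tcp_rot': array([ 0.23535012,  1.5581645 , -0.23839277]), 'contact_force': array([ 0.36149092,  0.1063805 , -0.1689423 ]), 'moment': array([ 0.06057194,  0.01764562, -0.01499772]), 'gripper_width': 0.08809083219593165}
```

View pics/top0.png

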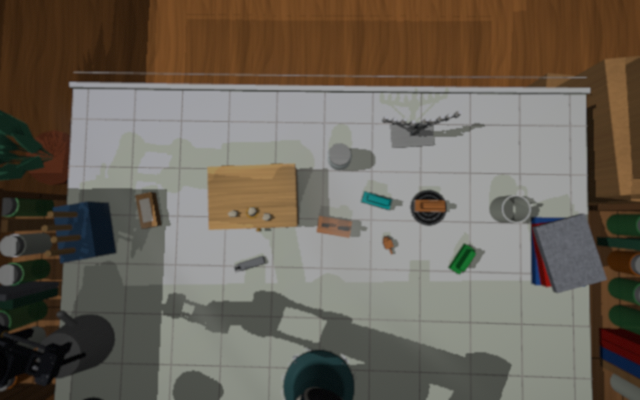

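View pics/side0.png

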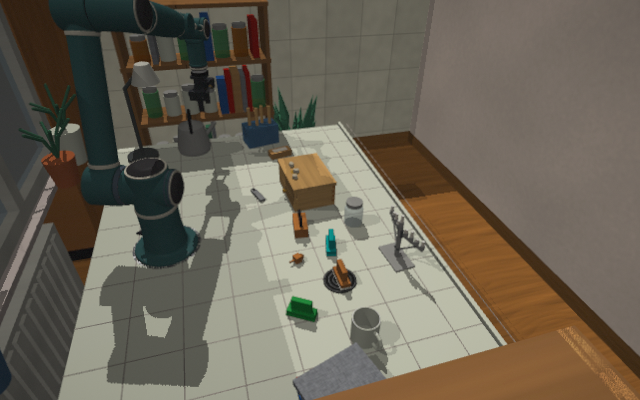

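The top view shows the chest at about (253,197) with three wax chips at (233,213), (252,211) and (267,217), and a wooden block, probably the stand, at (334,226).
Scraper candidates are the wood-coloured one on the dark coaster (429,207), a turquoise one (377,200) and a green one (462,259). I choose (429,207), since it is wooden and on the coaster.
Key stand candidates are the brown block at (334,226) and the frame or box at (148,210). I'll check both in a crop.

```bash
python3 - <<'E'
from h import *
t=np.load("top0.npy",allow_pickle=True).item(); s=np.load("side0.npy",allow_pickle=True).item()
a=cv2.resize(t["image"][155:245,195:355],(800,450),interpolation=cv2.INTER_CUBIC)[:, :]
a=cv2.resize(a,(533,300))
b=cv2.resize(s["image"][140:300,255:365],None,fx=3.6,fy=3.6,interpolation=cv2.INTER_CUBIC)
b=cv2.resize(b,(412,600))
c=cv2.resize(t["image"][185:265,310:480],(388,183),interpolation=cv2.INTER_CUBIC)
a=cv2.resize(t["image"][160:250,200:355],(388,225),interpolation=cv2.INTER_CUBIC)
d=cv2.resize(t["image"][180:240,120:180],(192,192),interpolation=cv2.INTER_CUBIC)
im=np.zeros((600,800,3),np.uint8); im[:,:412]=b; im[:225,412:]=a; im[225:408,412:]=c; im[408:,412:604]=d
cv2.imwrite("pics/crop1.png",im)
P=cloud(t); Q=cloud(s)
for n,(u,v) in dict(chest=(253,185),stand=(322,226),standR=(345,227),scr=(429,207),coast=(429,219),box=(148,210)).items(): print(n,P[v,u].round(4))
# lid mask
def rect(Pc,lo,hi,zlo,zhi):
    m=(Pc[...,2]>zlo)&(Pc[...,2]<zhi)&(Pc[...,0]>lo[0])&(Pc[...,0]<hi[0])&(Pc[...,1]>lo[1])&(Pc[...,1]<hi[1])
    q=Pc[m][:,:2]; r=cv2.minAreaRect((q*1000).astype(np.float32)); return m.sum(),r,q.mean(0).round(4), Pc[m][:,2].mean().round(4)
for nm,C in(("top",P),("side",Q)):
    print(nm,"lid",rect(C,(.3,-.05),(.8,.4),.104,.114)); print("wax",rect(C,(.3,-.05),(.8,.4),.116,.13))
    print("stand",rect(C,(.35,-.2),(.55,.03),.033,.046)); print("keys",rect(C,(.35,-.2),(.55,.03),.055,.12))
    print("scr grip",rect(C,(.35,-.45),(.6,-.25),.05,.075)); print("scr base",rect(C,(.35,-.45),(.6,-.25),.02,.035))
E
```

```text
chest [0.5935 0.1916 0.109 ]
stand [ 0.4813 -0.0033  0.0623]
standR [ 0.4804 -0.0695  0.0811]
scr [ 0.5427 -0.3107  0.0659]
coast [ 0.5079 -0.3271  0.0033]
box [0.5178 0.5269 0.0278]
top lid (np.int64(5436), ((566.5562133789062, 142.7697296142578), (182.35987854003906, 358.5193176269531), 4.485171318054199), array([0.5634, 0.1945]), np.float64(0.109))
wax (np.int64(146), ((516.2442016601562, 196.07106018066406), (119.44349670410156, 31.856952667236328), 85.102294921875), array([0.5134, 0.1947]), np.float64(0.1213))
stand (np.int64(496), ((491.3363952636719, -91.52511596679688), (77.50978088378906, 213.1761932373047), 11.946578979492188), array([ 0.4814, -0.0386]), np.float64(0.0386))
keys (np.int64(81), ((501.1782531738281, -103.42697143554688), (42.3530387878418, 202.59356689453125), 18.43013572692871), array([ 0.4867, -0.0599]), np.float64(0.0696))
scr grip (np.int64(327), ((472.8502197265625, -373.43145751953125), (225.56973266601562, 61.6993408203125), 31.177059173583984), array([ 0.4709, -0.3726]), np.float64(0.0622))
scr base (np.int64(287), ((472.04998779296875, -372.861267089
[... 451 characters left out ...]
15))
stand (np.int64(218), ((487.05426025390625, -96.08279418945312), (76.42599487304688, 225.63031005859375), 12.23294734954834), array([ 0.477 , -0.0526]), np.float64(0.0392))
keys (np.int64(55), ((499.6620178222656, -103.08450317382812), (47.79173278808594, 207.03469848632812), 22.779315948486328), array([ 0.491 , -0.0818]), np.float64(0.0672))
scr grip (np.int64(274), ((465.3885498046875, -374.7177429199219), (224.84335327148438, 64.70866394042969), 31.802595138549805), array([ 0.4551, -0.3836]), np.float64(0.0616))
scr base (np.int64(266), ((463.17840576171875, -376.5848693847656), (227.5567626953125, 91.60166931152344), 32.63990020751953), array([ 0.4581, -0.3868]), np.float64(0.0254))
```

View pics/crop1.png

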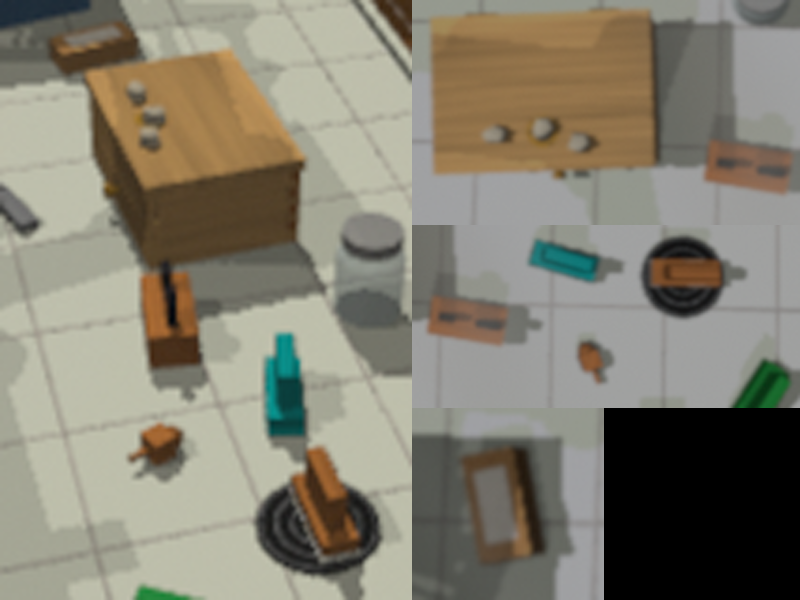

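```bash
cat > seg.py <<'E'
from h import *
def seg(C,lo,hi,zlo,zhi,extra=None):
    m=(C[...,2]>zlo)&(C[...,2]<zhi)&(C[...,0]>lo[0])&(C[...,0]<hi[0])&(C[...,1]>lo[1])&(C[...,1]<hi[1])
    if extra is not None: m&=extra
    n,l,st,ce=cv2.connectedComponentsWithStats(m.astype(np.uint8))
    out=[]
    for i in range(1,n):
        if st[i,4]<8: continue
        q=C[l==i]; r=cv2.minAreaRect((q[:,:2]*1000).astype(np.float32))
        out.append((int(st[i,4]),ce[i].round(1).tolist(),[np.round(x,1).tolist() for x in r],q.min(0).round(4).tolist(),q.max(0).round(4).tolist(),q.mean(0).round(4).tolist()))
    return out
E
python3 - <<'E'
from seg import *
for nm in("top","side"):
    t=np.load(nm+"0.npy",allow_pickle=True).item(); C=cloud(t); im=t["image"]
    dark=(im.max(-1)<75)
    hsv=cv2.cvtColor(im,cv2.COLOR_BGR2HSV)
    print(nm)
    def pr(k,L):
        for x in L: print(k,x)
    pr("lid",seg(C,(.42,.02),(.7,.36),.104,.114))
    pr("wax",seg(C,(.42,.02),(.7,.36),.115,.13))
    pr("stand",seg(C,(.42,-.11),(.53,.03),.03,.048))
    pr("key",seg(C,(.42,-.11),(.53,.03),.048,.12))
    pr("keydark",seg(C,(.42,-.11),(.53,.03),.03,.12,dark))
    pr("keytop",seg(C,(.42,-.11),(.53,.03),.070,.12))
    pr("scrgrip",seg(C,(.48,-.4),(.62,-.25),.05,.075)); pr("scrbase",seg(C,(.48,-.4),(.62,-.25),.018,.04))
    pr("coaster",seg(C,(.45,-.42),(.65,-.23),-.01,.012,dark))
E
```

```text
top
lid (5435, [251.7, 195.7], [[562.4, 195.0], [177.8, 251.5], 3.1], [0.4676, 0.0651, 0.1041], [0.6575, 0.3241, 0.114], [0.5634, 0.1946, 0.109])
wax (49, [251.2, 210.5], [[521.5, 192.5], [18.2, 20.9], 49.2], [0.5119, 0.1813, 0.1151], [0.5316, 0.201, 0.1271], [0.5216, 0.1915, 0.1218])
wax (50, [232.2, 213.4], [[513.7, 245.1], [16.7, 21.6], 1.2], [0.5052, 0.2343, 0.1154], [0.5221, 0.256, 0.1273], [0.5127, 0.2444, 0.121])
wax (52, [266.1, 216.3], [[505.8, 148.6], [22.6, 19.1], 73.3], [0.4963, 0.1371, 0.1153], [0.5157, 0.1613, 0.1245], [0.5066, 0.1501, 0.1206])
stand (497, [334.0, 226.1], [[480.7, -39.0], [99.6, 49.9], 81.7], [0.4497, -0.0914, 0.0312], [0.5104, 0.0122, 0.0444], [0.481, -0.0381, 0.0386])
key (27, [325.1, 224.9], [[484.5, -12.6], [20.4, 9.5], 80.1], [0.4788, -0.0235, 0.058], [0.4901, -0.0032, 0.0688], [0.4848, -0.0123, 0.064])
key (46, [343.5, 228.1], [[476.6, -65.7], [33.1, 10.2], 81.8], [0.4716, -0.0817, 0.0561], [0.4828, -0.0497, 0.0821], [0.477, -0.0655, 0.0746])
keytop (39, [343.3, 228.2], [[476.8, -64.6], [29.3, 10.2], 81.6], [0.4717, -0.0786, 0.0701], [0.4828, -0.0
[... 1521 characters left out ...]
.7, -88.6], [8.5, 44.9], 87.0], [0.4484, -0.0932, 0.0302], [0.4933, -0.084, 0.0397], [0.4712, -0.0879, 0.0342])
keytop (18, [299.9, 218.8], [[471.9, -68.6], [29.2, 7.3], 76.3], [0.4649, -0.082, 0.072], [0.4757, -0.0536, 0.0839], [0.4708, -0.0714, 0.0771])
scrgrip (121, [341.4, 268.0], [[543.6, -325.0], [18.5, 65.7], 1.0], [0.5343, -0.3579, 0.0504], [0.5533, -0.2923, 0.0704], [0.5425, -0.3305, 0.0629])
scrbase (148, [340.6, 278.4], [[543.8, -326.0], [35.5, 91.7], 1.1], [0.526, -0.3716, 0.0184], [0.5623, -0.2804, 0.0397], [0.5383, -0.3401, 0.0266])
coaster (337, [338.0, 282.1], [[538.8, -330.4], [97.1, 103.1], 65.2], [0.489, -0.38, -0.0023], [0.5948, -0.2721, 0.0118], [0.533, -0.3334, 0.0039])
```

Choice confirmed: the wooden scraper is on the black coaster. The stand is at (334,226), with the round key (33 mm wide, top at z 0.082) in its -y slot at pixel (343,228) and the square key at (325,225). The item at (148,210) is the candle box. The two cameras differ by about 5 mm in x, so I'll use grasps to tell which is right.

```bash
python3 - <<'E'
from h import *
d=np.deg2rad
for n,p,angs in [("scr",(.546,-.3255,.033),(1.1,181.1)),("lid",(.56,.218,.14),(3.2,183.2)),("key",(.475,-.066,.05),(-8.3,171.7)),("hole",(.515,.192,.12),(3.2,183.2,3.2-106,183.2-106,-200))]:
    for a in angs:
        q=inverse_kinematics(p,down(d(a))); print(n,a,None if q is None else np.round(q,2))
E
```

```text
scr 1.1 [-0.58  0.39  1.86 -0.    0.9  -0.6 ]
scr 181.1 [-0.58  0.39  1.86 -0.    0.9   2.55]
lid 3.2 [0.33 0.21 1.87 0.   1.07 0.27]
lid 183.2 None
key -8.3 [-0.19  0.1   2.18 -0.    0.86 -0.05]
key 171.7 None
hole 3.2 [0.31 0.13 1.99 0.   1.02 0.26]
hole 183.2 None
hole -102.8 [0.31 0.13 1.99 0.   1.02 2.11]
hole 77.19999999999999 [ 0.31  0.13  1.99 -0.    1.02 -1.04]
hole -200 [ 0.31  0.13  1.99  0.    1.02 -2.48]
```

```bash
python3 - <<'E'
from h import *
d=np.deg2rad; o=down(d(1.1))
def st(n): s=manip.state(); print(n,round(s["clock"],2),s["tool_pos"].round(4),s["contact_force"].round(1),round(s["gripper_width"],4),s["joint_pos"].round(2))
manip.move_pose((.546,-.3255,.15),o); st("above")
manip.set_gripper(.055,25)
manip.move_linear((.546,-.3255,.032),.12); st("down")
manip.set_gripper(0,25); st("grip")
manip.move_linear((.546,-.3255,.20),.2); st("up")
for n in("side","top"):
    c=cams.capture(n); cv2.imwrite(f"pics/{n}1.png",c["image"]); np.save(n+"1.npy",c,allow_pickle=True)
from seg import seg
for nm in("top","side"):
    C=cloud(np.load(nm+"1.npy",allow_pickle=True).item())
    for x in seg(C,(.45,-.42),(.65,-.23),.165,.205): print(nm,"held",x)
    im=np.load(nm+"1.npy",allow_pickle=True).item()["image"]
    for x in seg(C,(.45,-.42),(.65,-.23),-.01,.012,im.max(-1)<75): print(nm,"coaster",x)
E
```

```text
above 3.69 [ 0.5464 -0.3249  0.1501] [ 0.1  0.8 -1. ] 0.0878 [-0.58  0.26  1.78  0.    1.1  -0.6 ]
down 5.47 [ 0.5468 -0.326   0.033 ] [-0.7 -0.1 -0.6] 0.0551 [-0.58  0.39  1.86  0.    0.9  -0.6 ]
grip 6.12 [ 0.5461 -0.3255  0.0321] [1.4 1.8 0.6] 0.0179 [-0.58  0.39  1.86  0.    0.9  -0.6 ]
up 7.11 [ 0.545  -0.3249  0.1983] [-0.3 -0.3 -1.4] 0.0177 [-0.58  0.22  1.74 -0.    1.19 -0.6 ]
top held (193, [435.2, 204.6], [[546.7, -298.9], [34.9, 39.3], 2.6], [0.5293, -0.3194, 0.1709], [0.5649, -0.2793, 0.2043], [0.5458, -0.2947, 0.1881])
top coaster (647, [425.3, 208.4], [[542.7, -320.0], [102.2, 92.5], 10.8], [0.4926, -0.3706, -0.003], [0.5938, -0.2748, 0.0091], [0.5399, -0.3159, 0.0028])
side held (215, [343.2, 242.7], [[539.5, -327.0], [36.3, 91.8], 6.5], [0.521, -0.372, 0.167], [0.562, -0.282, 0.2049], [0.5365, -0.3478, 0.1868])
side coaster (610, [339.6, 280.4], [[540.1, -327.0], [102.7, 106.0], 16.4], [0.4886, -0.3783, -0.0025], [0.5923, -0.2711, 0.0095], [0.5404, -0.3272, 0.0036])
```

```bash
cat > sweep.py <<'E'
from h import *
d=np.deg2rad; o=down(d(3.2)); t=np.tan(d(3.2))
def st(n): s=manip.state(); print(n,round(s["clock"],2),s["tool_pos"].round(4),s["contact_force"].round(1),round(s["gripper_width"],4))
def sweep(yc,xs=.563,xe=.452,z=.140,first=False):
    f=lambda x: yc+(x-.513)*t
    if first: manip.move_pose((xs,f(xs),.21),o)
    else: manip.move_linear((xs,f(xs),.21),.25)
    manip.move_linear((xs,f(xs),z),.12); st("touch")
    manip.move_linear((xe,f(xe),z),.09); st("end")
    manip.move_linear((xe,f(xe),.21),.2)
E
python3 - <<'E'
from sweep import *
from seg import seg
sweep(.2185,first=True)
sweep(.150)
for nm in("top","side"):
    c=cams.capture(nm); np.save(nm+"2.npy",c,allow_pickle=True); C=cloud(c)
    for x in seg(C,(.42,.02),(.7,.36),.115,.13): print(nm,x[1],x[3],x[4])
    cv2.imwrite(f"pics/{nm}2.png",cv2.resize(c["image"][130:290,200:360],(480,480)) )
a=np.hstack([cv2.imread("pics/top2.png"),cv2.imread("pics/side2.png")]); cv2.imwrite("pics/two2.png",cv2.resize(a,(800,400)))
E
```

```text
touch 9.92 [0.5632 0.2211 0.1399] [ 0.1 -0.  -1. ] 0.0177
end 11.3 [0.4526 0.2152 0.1402] [ 0.2 -0.1 -0.9] 0.018
touch 13.19 [0.5629 0.1532 0.1403] [ 0.2  0.6 -0.9] 0.0179
end 14.57 [0.4526 0.1467 0.1402] [-0.2 -0.4 -0.9] 0.0177
```

View pics/two2.png

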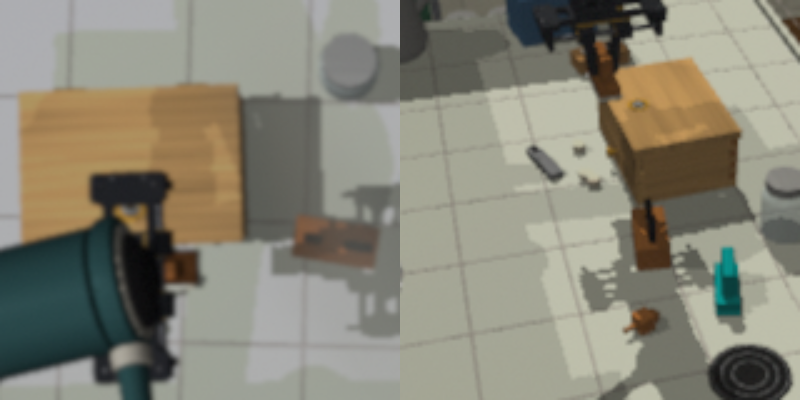

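The lid is bare. In the side crop the brass plate shows at (638,103), and wax lies on the sill at about (580,150) and (590,180). Next I return the scraper and measure the keyhole and key.

```bash
python3 - <<'E'
from sweep import *
from seg import seg
o=down(d(1.1))
manip.move_pose((.546,-.3255,.15),o)
manip.move_linear((.546,-.3255,.0325),.12); st("down")
manip.set_gripper(.06); st("open")
manip.move_linear((.546,-.3255,.2),.2)
for nm in("top","side"):
    c=cams.capture(nm); np.save(nm+"3.npy",c,allow_pickle=True); C=cloud(c); im=c["image"]
    hsv=cv2.cvtColor(im,cv2.COLOR_BGR2HSV)
    P=lambda k,L:[print(nm,k,x) for x in L]
    P("lidwax",seg(C,(.42,.02),(.7,.36),.115,.13))
    P("lid",seg(C,(.42,.02),(.7,.36),.104,.114))
    P("low",seg(C,(.3,.05),(.475,.33),.006,.09))
    P("scr",seg(C,(.48,-.4),(.62,-.25),.015,.075))
    P("key",seg(C,(.42,-.11),(.53,.03),.048,.12))
    u,v=(252,211) if nm=="top" else (295,172)
    print(hsv[v-4:v+5,u-6:u+7].tolist() if 0 else hsv[v-4:v+5,u-6:u+7,0].tolist())
    crop=cv2.resize(im[v-25:v+25,u-40:u+40] if nm=="side" else im[v-25:v+60,u-40:u+40],None,fx=5,fy=5,interpolation=cv2.INTER_CUBIC); cv2.imwrite(f"pics/{nm}3.png",crop)
a,b=cv2.imread("pics/top3.png"),cv2.imread("pics/side3.png"); m=np.zeros((425,800,3),np.uint8); m[:,:400]=a; m[:250,400:]=b; cv2.imwrite("pics/two3.png",m)
E
```

```text
down 18.07 [ 0.5465 -0.3258  0.0328] [ 0.1  0.1 -2.7] 0.018
open 18.83 [ 0.546  -0.3255  0.0325] [-0.3  0.   0.2] 0.0598
top lid (5567, [251.7, 196.2], [[562.6, 195.1], [178.2, 250.9], 3.2], [0.4677, 0.0651, 0.104], [0.6578, 0.3239, 0.114], [0.5621, 0.1945, 0.109])
top low (18, [257.6, 229.4], [[465.8, 191.1], [9.1, 15.2], 1.8], [0.4612, 0.1834, 0.029], [0.4704, 0.1987, 0.0387], [0.4662, 0.1907, 0.0328])
top low (92, [269.9, 243.1], [[425.5, 155.9], [23.1, 43.3], 27.7], [0.4094, 0.1345, 0.0067], [0.4404, 0.1767, 0.0176], [0.4247, 0.1559, 0.0124])
top low (43, [239.2, 242.7], [[424.5, 249.2], [23.7, 19.0], 70.4], [0.4137, 0.2373, 0.0073], [0.4321, 0.2632, 0.0182], [0.4238, 0.25, 0.012])
top low (244, [248.6, 263.4], [[361.1, 220.2], [24.4, 94.9], 18.6], [0.3377, 0.1734, 0.0062], [0.3848, 0.2673, 0.0173], [0.3615, 0.2195, 0.0104])
top scr (340, [430.8, 205.2], [[548.5, -325.9], [33.0, 88.9], 1.0], [0.5322, -0.3702, 0.0165], [0.5657, -0.2816, 0.0702], [0.5487, -0.3214, 0.0438])
top key (27, [325.1, 224.9], [[484.6, -12.6], [20.4, 9.5], 79.8], [0.4787, -0.0235, 0.058], [0.4902, -0.0032, 
[... 1480 characters left out ...]
.3715, 0.0168], [0.5614, -0.2819, 0.0724], [0.54, -0.3364, 0.0422])
side key (48, [299.4, 217.4], [[475.4, -42.6], [81.8, 10.2], 82.2], [0.4651, -0.0829, 0.049], [0.484, -0.002, 0.0806], [0.4739, -0.0497, 0.0666])
[[17, 17, 17, 17, 18, 18, 18, 17, 17, 17, 17, 17, 17], [17, 17, 17, 18, 18, 18, 18, 18, 18, 18, 18, 17, 17], [18, 17, 18, 19, 19, 18, 18, 18, 19, 19, 18, 17, 17], [18, 18, 19, 19, 17, 21, 26, 23, 19, 20, 18, 17, 17], [18, 18, 19, 19, 18, 18, 19, 18, 18, 19, 18, 17, 17], [17, 17, 18, 19, 19, 19, 19, 19, 19, 19, 17, 17, 18], [17, 17, 17, 18, 18, 18, 18, 18, 18, 17, 17, 17, 17], [17, 17, 17, 17, 17, 17, 17, 17, 17, 17, 17, 17, 17], [17, 17, 17, 18, 17, 17, 17, 17, 17, 18, 17, 17, 17]]
```

View pics/two3.png

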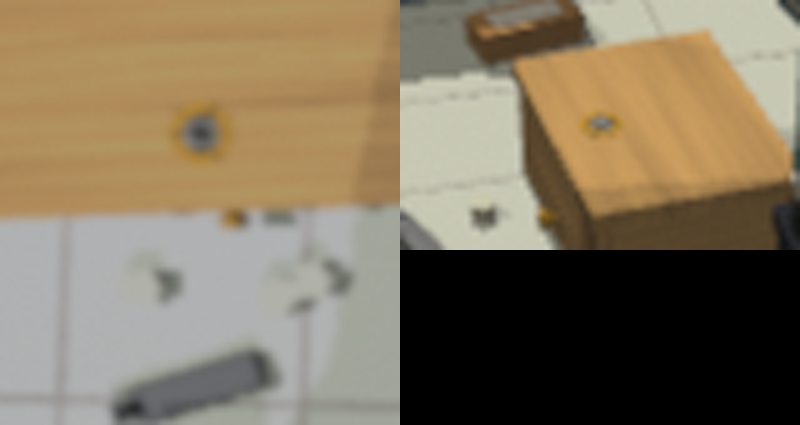

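All three chips are on the sill: one at (239,243), and a joined pair at (270,243) in the full top frame. The scraper stands on its coaster, and the brass plate is at about (252,212). Next I fix the plate position and grip the key.

```bash
python3 - <<'E'
from sweep import *
from seg import seg
for nm,(u,v) in(("top",(252,212)),("side",(295,172))):
    c=np.load(nm+"3.npy",allow_pickle=True).item()
    hsv=cv2.cvtColor(cv2.resize(c["image"][v-12:v+13,u-14:u+15],None,fx=8,fy=8,interpolation=cv2.INTER_CUBIC),cv2.COLOR_BGR2LAB).astype(float)
    D=np.linalg.norm(hsv-np.median(hsv,(0,1)),axis=-1); 
    for th in (20,30):
        m=(D>th).astype(np.uint8); n,l,s,ce=cv2.connectedComponentsWithStats(m)
        i=min([i for i in range(1,n) if s[i,4]>300],key=lambda i:np.hypot(ce[i][0]-116,ce[i][1]-100)); bb=s[i]
        for uu,vv in((ce[i][0],ce[i][1]),(bb[0]+bb[2]/2-.5,bb[1]+bb[3]/2-.5)):
            U,V=u-14+(uu+.5)/8-.5,v-12+(vv+.5)/8-.5
            print(nm,th,bb.tolist(),round(U,2),round(V,2),plane(c,U,V,.111)[:2].round(4))
k=(.4755,-.0655); o=down(d(-8.3))
manip.move_linear((.5,-.2,.2),.3)
manip.move_pose((*k,.14),o); manip.set_gripper(.04,5)
manip.move_linear((*k,.045),.1); st("down")
manip.set_gripper(0,5); st("grip5")
manip.set_gripper(0,50); st("grip50"); manip.dwell(.2); st("grip50")
E
```

```text
top 20 [71, 58, 78, 82, 4216] 251.94 212.09 [0.5174 0.1918]
top 20 [71, 58, 78, 82, 4216] 251.25 211.88 [0.5179 0.1938]
top 30 [83, 67, 58, 67, 2829] 251.86 212.11 [0.5173 0.192 ]
top 30 [83, 67, 58, 67, 2829] 251.5 212.06 [0.5174 0.1931]
side 20 [87, 79, 56, 38, 1348] 294.8 171.52 [0.5145 0.1935]
side 20 [87, 79, 56, 38, 1348] 294.88 171.75 [0.5144 0.1917]
side 30 [94, 83, 44, 25, 762] 294.98 171.33 [0.5156 0.1947]
side 30 [94, 83, 44, 25, 762] 295.0 171.44 [0.5155 0.1939]
down 22.75 [ 0.4762 -0.0656  0.0456] [ 0.2 -0.1  0.4] 0.0397
grip5 23.32 [ 0.4751 -0.0655  0.0452] [-1.9  0.6  4.6] 0.01
grip50 23.53 [ 0.4751 -0.0654  0.0452] [-3.5  0.7  5.8] 0.0094
grip50 23.73 [ 0.4751 -0.0654  0.0452] [-4.6  0.1  6.2] 0.0099
```

```bash
python3 - <<'E'
from sweep import *
manip.move_linear((.475,-.0655,.12),.1); st("lift")
manip.move_linear((.475,-.0655,.20),.25)
o=down(d(3.2))
manip.move_pose((.5158,.1927,.19),o); manip.move_linear((.5158,.1927,.152),.1); st("hover")
manip.dwell(.2); st("hover")
c=cams.capture("side"); np.save("side4.npy",c,allow_pickle=True)
u,v=295,165; cv2.imwrite("pics/side4.png",cv2.resize(c["image"][v-30:v+25,u-35:u+35],None,fx=9,fy=9,interpolation=cv2.INTER_CUBIC))
E
```

```text
lift 24.63 [ 0.4745 -0.0654  0.1194] [ 0.3  0.2 -0.5] 0.0097
hover 26.66 [0.5157 0.192  0.1517] [ 0.1 -0.2  0.2] 0.0098
hover 26.86 [0.5165 0.1928 0.1529] [-0.1  0.8 -0.5] 0.0095
```

View pics/side4.png

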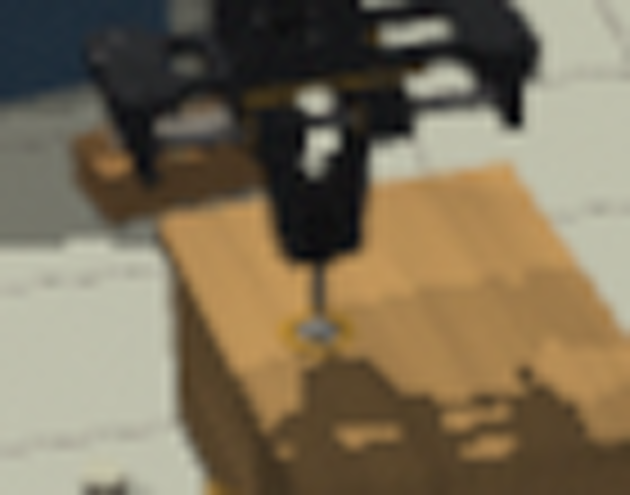

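The blade at crop (317,290) points straight at the plug (318,330). Next is a guarded descent.

```bash
cat > ins.py <<'E'
from sweep import *
def F():
    f=[];
    for _ in range(2): manip.dwell(.03); f.append(manip.state()["contact_force"])
    return np.mean(f,0)
def descend(x,y,z0,z1,step=.0015,fmax=7,lat=True):
    z=z0
    while z>z1+1e-6:
        z=max(z1,z-step); manip.move_linear((x,y,z),.04); f=F(); a=manip.state()["tool_pos"]
        print(round(manip.state()["clock"],2),"cmd",round(x,4),round(y,4),round(z,4),"act",a.round(4),f.round(1))
        if lat: x+=np.clip(f[0]*1e-4,-4e-4,4e-4) if abs(f[0])>1.5 else 0; y+=np.clip(f[1]*1e-4,-4e-4,4e-4) if abs(f[1])>1.5 else 0
        if f[2]>fmax: break
    return x,y,z
E
python3 - <<'E'
from ins import *
descend(.5158,.1927,.146,.130)
E
```

```text
27.31 cmd 0.5158 0.1927 0.1445 act [0.5156 0.1927 0.1442] [-0.6 -0.3 -0.7]
27.62 cmd 0.5158 0.1927 0.143 act [0.5158 0.1927 0.143 ] [ 0.2 -0.4 -0.7]
27.94 cmd 0.5158 0.1927 0.1415 act [0.5158 0.1927 0.1414] [-0.  -0.1 -0.1]
28.26 cmd 0.5158 0.1927 0.14 act [0.5158 0.1927 0.14  ] [-0.5 -0.3  0. ]
28.57 cmd 0.5158 0.1927 0.1385 act [0.5158 0.1927 0.1384] [ 0.7 -0.8  0.1]
28.89 cmd 0.5158 0.1927 0.137 act [0.5158 0.1926 0.1369] [-0.2 -0.4 -0.8]
29.21 cmd 0.5158 0.1927 0.1355 act [0.5157 0.1926 0.1354] [-0.1 -0.9 -0.9]
29.52 cmd 0.5158 0.1927 0.134 act [0.5159 0.1926 0.1341] [ 0.  -1.6  1.1]
29.84 cmd 0.5158 0.1925 0.1325 act [0.5161 0.1925 0.1332] [-1.4 -2.   5.3]
30.16 cmd 0.5158 0.1923 0.131 act [0.5161 0.1925 0.1315] [-0.5 -1.9  4.9]
30.48 cmd 0.5158 0.1921 0.13 act [0.516  0.1924 0.1302] [-0.3 -0.5  3.8]
```

```bash
python3 - <<'E'
from ins import *
x,y,z=.516,.1922,.130
for k in range(6):
    x,y,z=descend(x,y,z,.1148,.0015,13)
    if z<.1155: break
    for dy in(.001,-.001,0): manip.move_linear((x,y+dy,z),.03)
st("end")
E
```

```text
30.79 cmd 0.516 0.1922 0.1285 act [0.5159 0.1923 0.1277] [ 2.1  0.4 -2.2]
31.11 cmd 0.5162 0.1922 0.127 act [0.5158 0.1922 0.1265] [ 1.2  1.1 -2.2]
31.43 cmd 0.5162 0.1922 0.1255 act [0.516  0.1922 0.1253] [-0.3  0.9 -0.9]
31.74 cmd 0.5162 0.1922 0.124 act [0.5161 0.1921 0.1242] [-2.   0.4  3. ]
32.06 cmd 0.516 0.1922 0.1225 act [0.5162 0.1922 0.1237] [-3.7 -1.4  7.9]
32.38 cmd 0.5156 0.1922 0.121 act [0.5161 0.1923 0.1225] [-3.2 -1.4  8.6]
32.69 cmd 0.5153 0.1922 0.1195 act [0.5159 0.1923 0.12  ] [-0.5  0.   2.6]
33.01 cmd 0.5153 0.1922 0.118 act [0.5159 0.1922 0.1179] [1.4 0.5 1.8]
33.33 cmd 0.5153 0.1922 0.1165 act [0.5157 0.1922 0.1162] [ 2.9  0.1 -0.8]
33.64 cmd 0.5156 0.1922 0.115 act [0.5159 0.1923 0.1152] [1.8 0.5 3. ]
33.96 cmd 0.5158 0.1922 0.1148 act [0.5159 0.1923 0.1151] [ 1.1 -0.   5. ]
end 33.96 [0.5159 0.1923 0.1151] [ 1.5 -0.4  5.3] 0.0098
```

```bash
python3 - <<'E'
from ins import *
descend(.5159,.1922,.1148,.1110,.0012,25,lat=False)
manip.dwell(.3); st("pressed")
E
```

```text
34.27 cmd 0.5159 0.1922 0.1136 act [0.516  0.1923 0.115 ] [-1.9 -1.4 11. ]
34.59 cmd 0.5159 0.1922 0.1124 act [0.516  0.1923 0.1149] [-4.  -2.3 18. ]
34.91 cmd 0.5159 0.1922 0.1112 act [0.5161 0.1923 0.1148] [-7.3 -3.6 23.9]
35.23 cmd 0.5159 0.1922 0.111 act [0.5161 0.1923 0.1148] [-7.6 -3.3 25.6]
pressed 35.52 [0.5161 0.1923 0.1148] [-7.  -3.8 24.7] 0.0094
```

The key hits a firm stop at tool z 0.1148, where the shoulder should be home (expected about 0.115). Now I turn it clockwise in steps.

```bash
python3 - <<'E'
from ins import *
x,y,z=.5159,.1922,.1135
manip.move_linear((x,y,z),.04)
a0=d(3.2); tot=1.86; n=14
for i in range(1,n+1):
    manip.move_linear((x,y,z),.05,rot=down(a0-tot*i/n)); f=F(); s=manip.state()
    print(round(s["clock"],2),round(tot*i/n,2),s["tool_pos"].round(4),f.round(1),"Mz",s["moment"].round(2),round(s["gripper_width"],4),"j6",round(s["joint_pos"][5],3))
    for k in(0,1):
        if abs(f[k])>3:
            e=np.clip(f[k]*1e-4,-6e-4,6e-4)
            if k: y+=e
            else: x+=e
    if max(abs(f[:2]))>20 or f[2]>35: break
E
```

```text
36.12 0.13 [0.5159 0.1922 0.1149] [-2.9 -1.8 12.8] Mz [-0.38  0.6   0.02] 0.0095 j6 0.388
36.48 0.27 [0.5157 0.1921 0.115 ] [-3.8 -1.  14.1] Mz [-0.41  0.63 -0.  ] 0.0095 j6 0.521
36.83 0.4 [0.5155 0.1921 0.115 ] [-2.6 -2.6 13.8] Mz [-0.43  0.61 -0.04] 0.0093 j6 0.654
37.17 0.53 [0.5153 0.1921 0.1149] [-3.6 -2.  14. ] Mz [-0.38  0.71  0.07] 0.0097 j6 0.787
37.52 0.66 [0.5151 0.1921 0.115 ] [-3.2 -2.3 14.3] Mz [-0.42  0.64  0.05] 0.0097 j6 0.92
37.88 0.8 [0.515  0.1921 0.115 ] [-2.6 -2.4 13.5] Mz [-0.4   0.51  0.  ] 0.0098 j6 1.053
38.23 0.93 [0.5148 0.1922 0.115 ] [-2.8 -2.3 13.8] Mz [-0.34  0.66 -0.02] 0.0096 j6 1.186
38.58 1.06 [0.5147 0.1922 0.1149] [-3.8 -1.4 14.1] Mz [-0.28  0.71  0.01] 0.0095 j6 1.319
38.92 1.2 [0.5145 0.1923 0.115 ] [-2.6 -0.9 13.7] Mz [-0.31  0.66  0.11] 0.0094 j6 1.452
39.27 1.33 [0.5144 0.1924 0.1149] [-3.7 -1.4 14.6] Mz [-0.19  0.7  -0.04] 0.0094 j6 1.585
39.62 1.46 [0.5142 0.1925 0.115 ] [-2.6 -0.2 12.9] Mz [-0.17  0.68  0.01] 0.0099 j6 1.718
39.98 1.59 [0.5141 0.1927 0.115 ] [-2.6 -0.3 13.2] Mz [-0.02  0.67  0.05] 0.0094 j6 1.851
40.33 1.73 [0.5142 0.1933 0.115 ] [-2.9  1.1 12.8] Mz [0.37 0.65 0.08] 0.0097 j6 1.984
40.67 1.86 [0.5143 0.1936 0.115 ] [-2.4  3.  11.7] Mz [0.53 0.59 0.09] 0.0097 j6 2.116
```

```bash
python3 - <<'E'
from ins import *
from seg import seg
s=manip.state(); x,y=.5145,.1933
for t in(1.86,1.90,1.94):
    manip.move_linear((x,y,.1135),.05,rot=down(d(3.2)-t))
    M=[]
    for _ in range(5): manip.dwell(.04); s=manip.state(); M.append(np.r_[s["contact_force"],s["moment"]])
    print(round(s["clock"],2),t,s["tool_pos"].round(4),np.mean(M,0).round(2),round(s["gripper_width"],4),"j6",round(s["joint_pos"][5],3))
for nm in("top","side"):
    c=cams.capture(nm); C=cloud(c)
    for x in seg(C,(.48,-.4),(.62,-.25),.015,.075): print(nm,"scr",x[2])
    for x in seg(C,(.3,.05),(.455,.33),.006,.03): print(nm,"low",x[2],x[4][2])
    for x in seg(C,(.42,-.11),(.53,.03),.048,.12): print(nm,"wkey",x[2])
cv2.imwrite("pics/side5.png",cv2.resize(c["image"][120:215,240:365],None,fx=6,fy=6,interpolation=cv2.INTER_CUBIC))
E
```

```text
41.13 1.86 [0.5143 0.1937 0.115 ] [-3.63 -0.45 13.69 -0.07  0.74  0.11] 0.0096 j6 2.118
41.59 1.9 [0.5144 0.1938 0.115 ] [-3.96  0.08 13.62  0.02  0.71  0.26] 0.0096 j6 2.158
42.05 1.94 [0.5144 0.1938 0.115 ] [-3.48  0.63 13.61  0.05  0.72  0.35] 0.0094 j6 2.197
top scr [[548.5, -326.1], [33.1, 89.0], 1.2]
top low [[425.4, 156.1], [23.2, 43.1], 27.7] 0.016
top low [[369.2, 195.7], [24.2, 44.4], 19.7] 0.0155
top wkey [[484.5, -12.6], [20.4, 9.7], 79.8]
side scr [[543.0, -327.2], [33.7, 91.8], 3.2]
side low [[420.5, 248.3], [25.0, 17.0], 79.3] 0.0165
side low [[355.7, 216.2], [26.8, 100.6], 18.6] 0.0179
side low [[422.5, 154.0], [27.4, 45.7], 23.1] 0.0157
side wkey [[479.3, -10.9], [8.5, 24.1], 0.6]
```

View pics/side5.png

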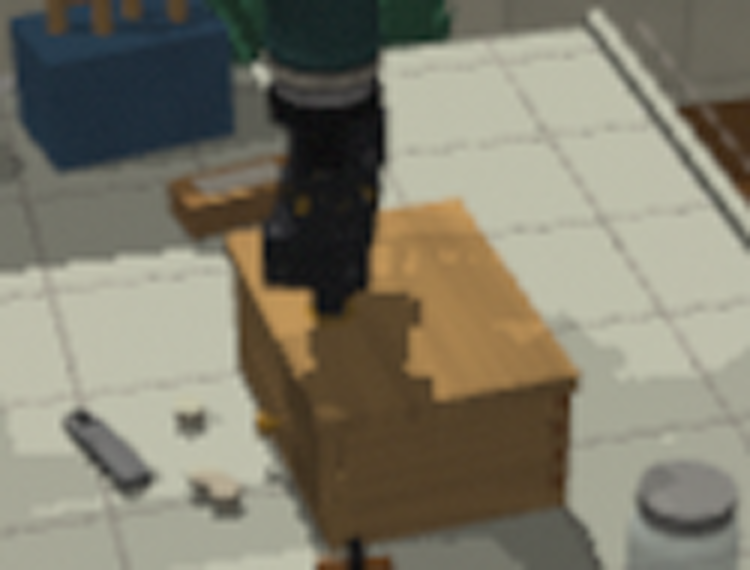

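The picture shows the key still down in the lock under the fingers at (330,300), and the wax on the sill at (190,418) and (218,490). The twisting moment rises 0.11 → 0.26 → 0.35 N m over the last 0.08 rad, so the plug is against its stop. Handing in.

```bash
python3 - <<'E'
from ins import *
st("final"); order.close_job(); st("closed")
E
```

```text
final 42.15 [0.5144 0.1939 0.115 ] [-3.8  0.5 13.3] 0.0096
the job is handed in; nothing more can be done
the job is handed in; nothing more can be done
```

I carried out every step and handed the job in at 42.2 s with the key still gripped and held turned; no verdict is reported.

- **Wax:** I swept all three chips off the front of the lid in two passes with the scraper block. The lid was clear afterwards, with one chip and a touching pair seen on the sill at about z 0.016 m.
- **Scraper:** It is back on its coaster. The camera measured it within 1 mm of where it started.
- **Key:** I took the round-headed key from the stand's -y slot and pushed it past both pairs of pins to a firm stop. The stop was at tool z 0.1148 m, against about 0.115 m expected for fully home, and it held under 25 N.
- **Turn:** I turned the hand 1.94 rad clockwise while pressing with about 13 N. The twisting moment rose from 0.11 to 0.35 N m over the last 0.08 rad, so I take the plug to be at its stop; the lock angle itself could not be read.
- **Disagreements:** The two cameras differed by about 5 mm in x, which I settled from where the scraper and key were gripped. At the end the window key matched its starting place in the top view. The side view showed it only partly.
- **Other items:** I did not re-measure the other items on the sill individually. No contact with them was felt or seen.

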